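# Set a telescoping work-stand leg one hole longer

### The job

The two telescoping legs of a work stand should be the same length: on the shorter one, press the snap button flush, slide the outer tube out by one hole while the button is down, and let the button snap fully up in that next hole. Work gently, a firm thumb's push and no more, so that nothing is marred; leave the longer leg and everything else on the bench as it is.

Things in the scene. Friction and masses are not known exactly. Their poses are not given: they have to be found in the camera images.
- short_leg: Wooden board (300 x 55 x 12 mm) screwed to the bench, holding level, by its dark inner tube, the shorter of a work stand's two telescoping legs. Origin under the button's axis; x runs along the leg to its rubber foot, the way it lengthens; z up. Over the inner tube slides a square aluminium outer tube, 30 mm wide and high, wall 1.6 mm, three 12 mm holes 35 mm apart in its top. 8 to 16 N marks no leg; over 25 N mars it.
- short_top (a point): On the axis of the shorter leg's steel snap button, at the nominal level of the outer tube's top face, 64 mm above the bench; axes as short_leg. The whole leg may in truth sit up to 8 mm higher or lower in its holder than this reading says. The button stays put along the leg; it stands in the tube's hole nearest the foot, the two free holes are 35 and 70 mm to -x.
- short_tube (a joint): Outer tube drawn out, m: 0 at the start, 0.035 = next hole, 0.070 = one too many; play 1 mm in a hole. To push it along: a black thumb ridge across its top, 9 mm high, 30 wide, 8 thick, its near face 18 mm to +x of the button at the start, with flat tube top between. Friction about 2 N, and up to 15 N more while the hole's edge rides over the button.
- short_button (a joint): Button pressed down, m: 0 = up, its 10 mm wide dome 4 mm above the tube's top; 0.004 = flush, enough to let the hole's edge ride over it; 0.0056 = under the tube wall; 0.008 = end of travel. Spring 2 N at the start, 5 N when flush. Once under the wall it needs no more pressing; it pops up by itself in the next hole and stops the tube.
- long_leg: Wooden board (300 x 55 x 12 mm) screwed to the bench, holding level, by its dark inner tube, the longer of a work stand's two telescoping legs. Origin under the button's axis; x runs along the leg to its rubber foot, the way it lengthens; z up. Over the inner tube slides a square aluminium outer tube, 30 mm wide and high, wall 1.6 mm, three 12 mm holes 35 mm apart in its top. To be left alone.
- long_top (a point): The same point on the longer leg, with the same 8 mm doubt in height. Its button already stands in the middle hole; its thumb ridge is 53 mm to +x of the button.
- long_tube (a joint): Shift of the longer leg's outer tube from its start, in m.
- long_button (a joint): How far the longer leg's button is pressed, in m (0 = fully up).
- bolt: Steel bolt standing on its head, 19 mm across, 30 mm high, beside the shorter leg; origin under its centre.
- nut: Thick dark steel nut, 24 mm across, 11 mm high, beside the longer leg; origin under its centre.
- tape_roll: Roll of paper tape lying flat, 100 mm across, 25 mm high; origin under its centre.
- screwdriver: Screwdriver lying on the bench along its x axis; origin under its middle.
- wrench: Steel wrench lying on the bench along its x axis; origin under its middle.
- oil_can: Grey can, 60 mm across, 110 mm high, upright; origin under its centre.
- measure: Black tape measure, 70 x 34 x 60 mm high; origin under its centre.

How it is judged:
By the outcome, as a careful person would: the job done as asked, in the order asked, and still so for the second after the job is handed in, with the robot touching nothing.
It also fails if it takes over 48 s, if anything falls off the work surface, if the arm or the gripper's body presses on something with over 40 N, if the wrist force passes 120 N, or if a joint passes its speed limit or range.

### The arm

A 7-joint arm with a two-finger parallel gripper is mounted at the origin on the work surface. World frame = base frame: x ahead of the robot, y to its left, z up, the work surface at z = 0. Lengths are in m, angles in rad, forces in N, time in s.
With the tool pointing down it reaches from about 0.425 to 0.925 m from the base axis. Payload 6.8 kg.
Tool frame: the origin (TCP) lies midway between the tips of the shut fingers; the grasp point (between the pads) lies 19 mm behind it; z points along the fingers, y is the line along which they close (so a half turn about z gives the same grasp; the last joint's range is limited). The gripper opens to 88 mm and grips with 3 to 60 N. Pads are 20 mm wide; open, the fingers measure 115 mm over their backs; the gripper's body (75 mm by 178 mm) begins 61 mm behind the grasp point.
Start: joints at [1.176, 0.477, 0.022, 1.555, -0.011, 1.109, -0.083], TCP at [0.191, -0.647, 0.223] pointing down, gripper open.
Joint ranges: [-2.96, 2.96], [-0.34, 2.1], [-1.41, 1.46], [0.24, 2.44], [-1.37, 4.51], [0.17, 1.92], [-2.96, 2.96]. Speed limits (rad/s): [2.39, 2.39, 3.14, 3.14, 3.14, 3.14, 3.14].

### API

Orientations are given as a unit quaternion [x, y, z, w].
In Python, from plant import sense, capture, calibration, close_job, outline_of gives the robot as it stands.
- The arm moves only by the tool step_arm, never from a script. Its argument "steps" is a list of rows, each a list of 5 numbers: the shift along the tool's x, y, z each as a share of 50 cm, from -1 to 1, then the turn about the tool's z as a share of 90 degrees, from -1 to 1, then the finger opening in mm, from 0 to 87.8. A call has 1 to 8 rows; each row shifts and turns the commanded pose from where the row before left it, along the tool's axes as they then stand; what a row does not reach is not made up. A row lasts 1/8 s, in which the tool goes at most 62.5 mm and 10.7 degrees, less where a joint would pass 70% of its speed; a pose out of reach is approached as far as the arm can. A call with a number of a shift or a turn outside -1 to 1 is refused whole. A call with a gripper value outside its range is refused whole. The fingers move at their own pace and stop on an object; "grip_force" is the grip in N (left out, the last holds). Time passes only in rows, so rows that do not move let the fingers close. It gives the time, the measured TCP pose, the force, the opening and the grip force at its end, in the units of the state.
- sense(): the state, without advancing time (a new reading comes with each control period).
- capture(name): name is "side" or "top"; returns the picture (400x640x3 uint8, red, green, blue); there is no depth.
- calibration(name): a dict with "mtx" (3x3 intrinsics, pixels), "D" ([k1, k2, p1, p2, k3] as OpenCV has them; the pictures are not rectified), "rvec" (rotation vector, rad) and "tvec" (3), from world to camera coordinates, as OpenCV has them. Camera axes: x right, y down, z forward; pixel columns grow to the right and rows downward; lengths in m; the calibration is good to about 2 mm. A picture is of the moment at which its call begins. calibration takes no time and is no camera call.
- close_job(): hands the job in; it is judged then, once.
Trained networks look in the newest picture that a camera, given by its name, has taken for a name from the list of things; names that differ only in an ending like _2 or _b are one class to them, and where a whole thing is asked for, a point or a joint stands for the part that bears it (a point fixed in the world has none). Each returns a list of dicts, best first, with "score" (0 to 1); they miss things now and then, are a little off and sometimes report something else, mostly with a low value. They report only what shows in the picture. A call takes as long as a camera call.
- outline_of(camera, query): "region" (400x640 bool, what is visible of it) and "extent" ([left, top, right, bottom] in pixels, round what is visible of it).
The state is a dict: "clock": time; "qpos": joint angles; "qvel": joint speeds; "joint_efforts": joint torques, N m; "ee_pos": TCP position; "ee_rot": TCP orientation; "force": force on the tool from outside, world axes, zero at the start; "ft_torque": the same for the moment, N m; "gripper_width": opening from 0.0 (shut) to 1.0 (fully open); "grip_force": force on a finger pad.
Only numpy, scipy, OpenCV 4.12 (cv2) and the standard library are available. Lean on these libraries where they do the work, as an engineer would, in place of code of your own. Each camera call takes 0.05 s, during which the arm holds its last target. There are 200 camera calls.

## Working session

There is one attempt and no reset: what is moved stays moved. The work goes in short steps, Python scripts to look and compute and a tool call to move; the robot and the scene stay as the last step left them, time stands still between calls to the robot, and variables do not carry over. Pictures are saved under pics/ and viewed, at most 10 in all, crops included, and the job is handed in when it is done.

Besides the shell and the picture viewer there is one more tool, called after "Emit:" as name(argument=value, ...) on one line, values as JSON. step_arm: Moves the arm, as the interface text tells. Its arguments: {"type":"object","properties":{"steps":{"type":"array"},"grip_force":{"type":"number"}},"required":["steps"]}

```bash
mkdir -p pics; python3 - <<'E'
from plant import *
import cv2,numpy as np
s=sense();print(s['clock'],s['ee_pos'],s['ee_rot'],s['force'],s['gripper_width'])
for n in('side','top'):
    im=capture(n);cv2.imwrite(f'pics/{n}0.png',im[:,:,::-1])
    c=calibration(n);R=cv2.Rodrigues(np.array(c['rvec']))[0];print(n,(-R.T@np.array(c['tvec']).ravel()).round(3),R.round(2).tolist(),np.round(c['mtx'],0).tolist(),c['D'])
    for q in('short_leg','long_leg','short_button','short_tube','bolt','long_button'):
        for d in outline_of(n,q)[:2]:
            v,u=np.nonzero(d['region']);print(n,q,round(d['score'],2),d['extent'],u.mean().round(1),v.mean().round(1))
E
```

```text
0.0 [ 0.1907776  -0.64685641  0.22170512] [ 9.89735018e-01  1.42911871e-01 -1.87218671e-04 -8.69949005e-04] [-0.04448335  0.76620083  0.12771182] 1.0026071276157367
side [0.208 0.578 0.864] [[-0.87, -0.49, -0.0], [-0.37, 0.67, -0.64], [0.32, -0.56, -0.77]] [[376.0, 0.0, 324.0], [0.0, 376.0, 195.0], [0.0, 0.0, 1.0]] [0.01613475 0.         0.         0.         0.        ]
side short_leg 0.94 [341.1, 155.6, 385.7, 249.4] 364.2 201.3
side short_leg 0.74 [374.8, 232.8, 382.8, 244.1] 377.0 237.7
side long_leg 0.66 [242.1, 152.4, 338.6, 241.8] 292.8 199.1
side short_tube 0.81 [345.0, 178.4, 375.7, 247.5] 358.3 212.6
side bolt 0.57 [375.4, 235.5, 380.8, 243.0] 377.0 238.4
top [ 0.396 -0.004  1.152] [[-0.02, -1.0, -0.0], [-0.99, 0.02, -0.12], [0.12, 0.0, -0.99]] [[361.0, 0.0, 321.0], [0.0, 361.0, 199.0], [0.0, 0.0, 1.0]] [-0.02523525  0.          0.          0.          0.        ]
top short_leg 0.92 [287.5, 207.1, 398.7, 241.1] 345.9 225.4
top long_leg 0.7 [250.5, 155.8, 373.6, 185.7] 315.4 171.1
top short_button 0.63 [340.0, 148.1, 347.9, 158.4] 344.1 154.6
top short_tube 0.71 [293.3, 220.2, 359.5, 243.8] 324.6 229.3
top short_tube 0.49 [425.5, 212.4, 463.4, 250.9] 444.5 230.5
```

```bash
python3 - <<'E'
import cv2
a=cv2.imread('pics/side0.png')[130:270,220:420];b=cv2.imread('pics/top0.png')[130:270,230:430]
cv2.imwrite('pics/c.png',cv2.vconcat([cv2.resize(x,None,fx=4,fy=4,interpolation=2)[:, :800] [:560] for x in (a,)]))
cv2.imwrite('pics/d.png',cv2.resize(b,None,fx=4,fy=4,interpolation=2))
E
```

```text
(no output)
```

View pics/c.png

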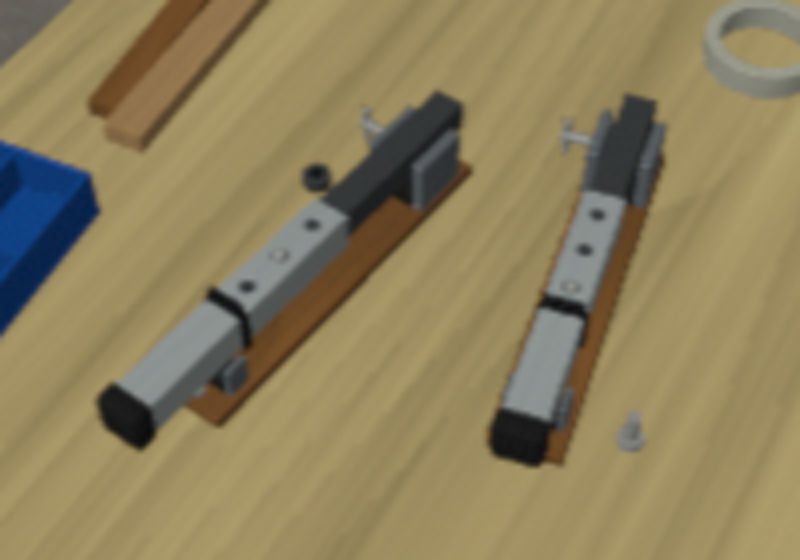

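View pics/d.png

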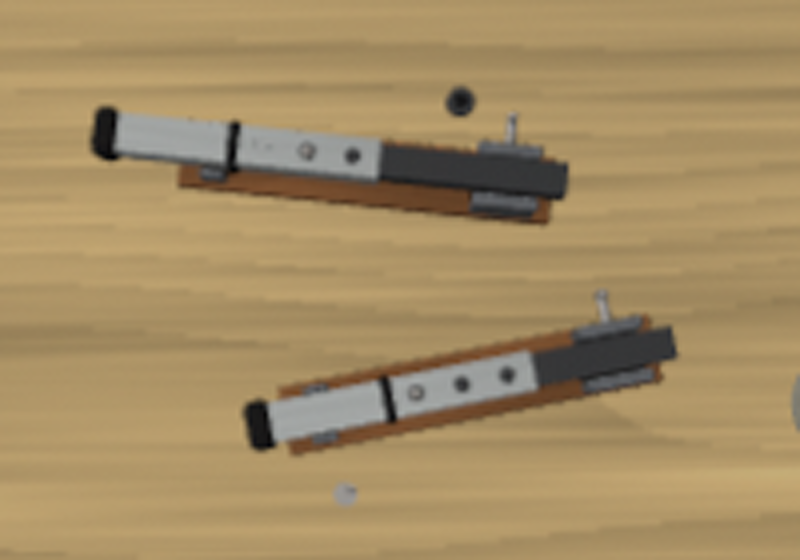

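View pics/top0.png

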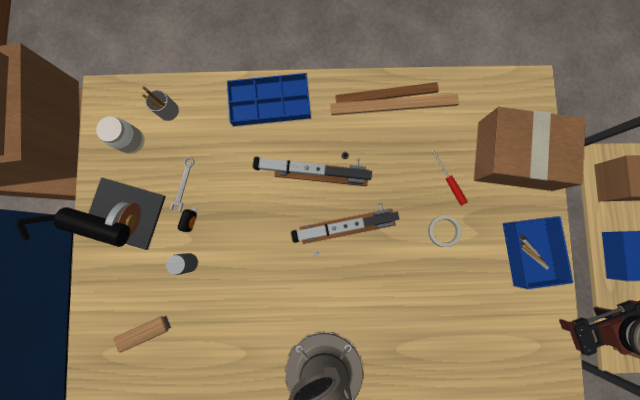

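The top view shows the short leg nearer the robot: button at about (333.6, 227.6), free holes to its right, ridge just left of it. In the side view its button is at about (362, 201). Next I triangulate.

```bash
cat > h.py <<'E'
import numpy as np,cv2
from plant import *
def ray(n,uv):
    c=calibration(n);R=cv2.Rodrigues(np.array(c['rvec'],float))[0];t=np.array(c['tvec'],float).ravel()
    p=cv2.undistortPoints(np.array([[uv]],float),np.array(c['mtx'],float),np.array(c['D'],float))[0,0]
    d=R.T@np.r_[p,1];return -R.T@t,d/np.linalg.norm(d)
def tri(a,b):
    r=[ray('side',a),ray('top',b)];A=0;B=0
    for o,d in r:
        P=np.eye(3)-np.outer(d,d);A=A+P;B=B+P@o
    X=np.linalg.solve(A,B);return X,[np.linalg.norm(np.cross(X-o,d)) for o,d in r][0]
def atz(n,uv,z):
    o,d=ray(n,uv);return o+d*(z-o[2])/d[2]
E
python3 - <<'E'
from h import *
f=lambda p,o:((p[0]+.5)/4-.5+o,(p[1]+.5)/4-.5+130)
S={'b':(570,287),'h1':(584,249),'h2':(597,214)};T={'b':(416,392),'h1':(461,384),'h2':(507,374)}
for k in S:
    X,e=tri(f(S[k],220),f(T[k],230));print(k,X.round(4),e.round(4),'top@64',atz('top',f(T[k],230),.064 if k!='b' else .067).round(4),'side@64',atz('side',f(S[k],220),.064 if k!='b' else .067).round(4))
print('ridge',atz('top',f((388,399),230),.070).round(4))
E
```

```text
b [ 0.4358 -0.0382  0.0616] 0.0002 top@64 [ 0.4357 -0.038   0.067 ] side@64 [ 0.4341 -0.0341  0.067 ]
h1 [ 0.4411 -0.072   0.0641] 0.0001 top@64 [ 0.4411 -0.072   0.064 ] side@64 [ 0.4412 -0.072   0.064 ]
h2 [ 0.4476 -0.107   0.0631] 0.0002 top@64 [ 0.4478 -0.1068  0.064 ] side@64 [ 0.4472 -0.1063  0.064 ]
ridge [ 0.4309 -0.0169  0.07  ]
```

Emit:
step_arm(steps=[[0,0,0,0.0745,0],[0.088,-0.086,0,0,0],[0.088,-0.086,0,0,0],[0.088,-0.086,0,0,0],[0.088,-0.086,0,0,0],[0.088,-0.086,0,0,0],[0.088,-0.086,0,0,0],[0.088,-0.086,0,0,0]], grip_force=20)

```text
clock: 1.7
ee_pos: [0.4447, -0.2971, 0.2231]
ee_rot: [0.996, 0.085, 0.0, 0.0]
force: [0.4, -0.4, 0.0]
gripper_width: 0.129
grip_force: 0.0
```

Emit:
step_arm(steps=[[0.0116,-0.0864,0.041,0,0],[0.0116,-0.0864,0.041,0,0],[0.0116,-0.0864,0.041,0,0],[0.0116,-0.0864,0.041,0,0],[0.0116,-0.0864,0.041,0,0],[0.0116,-0.0864,0.041,0,0],[0,0,0,0,0]])

```text
clock: 2.58
ee_pos: [0.4333, -0.0343, 0.0988]
ee_rot: [0.996, 0.088, -0.001, -0.001]
force: [0.1, -0.9, 0.7]
gripper_width: 0.004
grip_force: 0.0
```

```bash
python3 - <<'E'
from h import *
a=capture('side')[130:270,270:470,::-1]
cv2.imwrite('pics/e.png',cv2.resize(a,None,fx=4,fy=4,interpolation=2))
s=sense();print(s['ee_pos'],s['ee_rot'],s['qpos'],s['force'],s['gripper_width'])
E
```

```text
[ 0.43395889 -0.03629501  0.09942625] [ 9.96259400e-01  8.64118089e-02 -4.35502601e-04 -1.32661441e-04] [ 0.1931649   0.28259764 -0.28871823  2.20215498  0.12732747  0.67279135
 -1.58230873] [ 0.82915003 -0.16508111  0.41148574] 0.0059391774659923405
```

View pics/e.png

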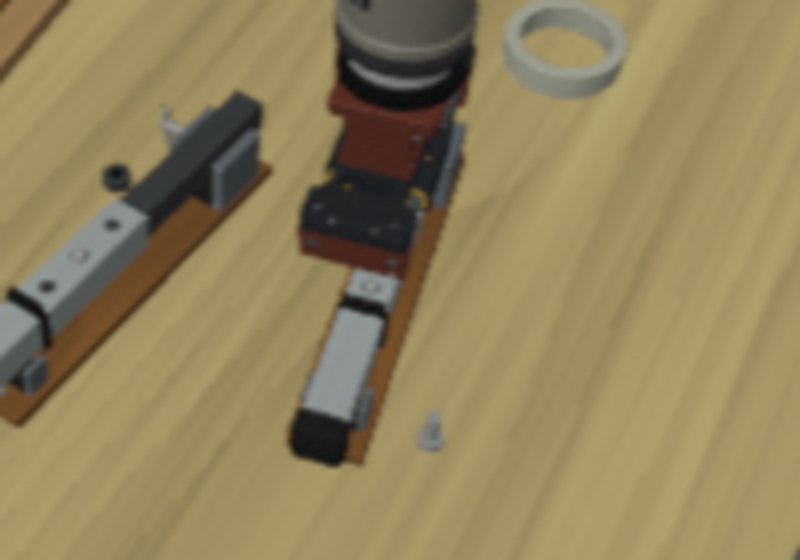

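```bash
python3 - <<'E'
from h import *
c=calibration('side')
P=np.array([[.434,-.0363,.0994],[.434,-.0363,.1794],[.4319,-.0228,.0994],[.4361,-.0498,.0994],[.444,-.035,.0994],[.424,-.038,.0994],[.4356,-.0378,.067]])
p=cv2.projectPoints(P,np.array(c['rvec'],float),np.array(c['tvec'],float),np.array(c['mtx'],float),np.array(c['D']))[0][:,0]
print(((p-[270,130]+.5)*4-.5).round(0))
E
```

```text
[[375. 254.]
 [385. 171.]
 [369. 269.]
 [381. 240.]
 [361. 250.]
 [390. 258.]
 [370. 283.]]
```

Emit:
step_arm(steps=[[0.0026,0.004,0.01,0,0],[0,0,0.01,0,0],[0,0,0.008,0,0],[0,0,0.004,0,0],[0,0,0,0,0]])

```text
clock: 3.25
ee_pos: [0.4357, -0.0393, 0.0835]
ee_rot: [0.996, 0.085, -0.0, -0.0]
force: [0.7, -0.1, 0.7]
gripper_width: 0.003
grip_force: 0.0
```

```bash
python3 - <<'E'
from h import *
s=sense();print(s['clock'],s['ee_pos'],s['force'])
E
```

```text
3.25 [ 0.43572038 -0.03927288  0.0835324 ] [ 0.68041922 -0.05104956  0.70549695]
```

Emit:
step_arm(steps=[[0,0,0.003,0,0],[0,0,0.003,0,0],[0,0,0.003,0,0],[0,0,0.003,0,0],[0,0,0,0,0]])

```text
clock: 3.88
ee_pos: [0.4357, -0.0391, 0.0775]
ee_rot: [0.996, 0.085, -0.0, -0.0]
force: [0.5, -0.6, -0.3]
gripper_width: 0.006
grip_force: 0.0
```

Emit:
step_arm(steps=[[0,0,0.002,0,0],[0,0,0.002,0,0],[0,0,0.002,0,0],[0,0,0,0,0]])

```text
clock: 4.38
ee_pos: [0.4358, -0.0391, 0.0746]
ee_rot: [0.996, 0.085, -0.0, -0.0]
force: [-0.6, -0.5, 0.1]
gripper_width: 0.009
grip_force: 0.0
```

Emit:
step_arm(steps=[[0,0,0.002,0,0],[0,0,0.002,0,0],[0,0,0,0,0]])

```text
clock: 4.75
ee_pos: [0.4357, -0.0391, 0.0726]
ee_rot: [0.996, 0.085, -0.0, -0.0]
force: [-0.6, -0.1, 0.4]
gripper_width: 0.005
grip_force: 0.0
```

Emit:
step_arm(steps=[[0,0,0.002,0,0],[0,0,0.002,0,0],[0,0,0,0,0]])

```text
clock: 5.12
ee_pos: [0.4358, -0.0391, 0.0706]
ee_rot: [0.996, 0.085, -0.0, -0.0]
force: [-0.5, -0.1, 0.8]
gripper_width: 0.004
grip_force: 0.0
```

Emit:
step_arm(steps=[[0,0,0.002,0,0],[0,0,0,0,0]])

```text
clock: 5.38
ee_pos: [0.4358, -0.0391, 0.0696]
ee_rot: [0.996, 0.085, -0.0, 0.0]
force: [0.2, -0.4, -0.3]
gripper_width: 0.005
grip_force: 0.0
```

Emit:
step_arm(steps=[[0,0,0.002,0,0],[0,0,0,0,0]])

```text
clock: 5.62
ee_pos: [0.4357, -0.0391, 0.0686]
ee_rot: [0.996, 0.085, -0.0, 0.0]
force: [0.9, 0.2, 0.2]
gripper_width: 0.004
grip_force: 0.0
```

Emit:
step_arm(steps=[[0,0,0.002,0,0],[0,0,0,0,0]])

```text
clock: 5.88
ee_pos: [0.4358, -0.0391, 0.0676]
ee_rot: [0.996, 0.085, -0.0, 0.0]
force: [1.3, -1.0, -0.1]
gripper_width: 0.007
grip_force: 0.0
```

Emit:
step_arm(steps=[[0,0,0.002,0,0],[0,0,0,0,0]])

```text
clock: 6.12
ee_pos: [0.4358, -0.0392, 0.0666]
ee_rot: [0.996, 0.085, -0.0, 0.0]
force: [-0.3, -0.5, -0.0]
gripper_width: 0.005
grip_force: 0.0
```

Emit:
step_arm(steps=[[0,0,0.002,0,0],[0,0,0,0,0]])

```text
clock: 6.38
ee_pos: [0.4359, -0.0391, 0.0657]
ee_rot: [0.996, 0.085, 0.0, 0.0]
force: [-0.9, 0.3, 1.1]
gripper_width: 0.004
grip_force: 0.4
```

Emit:
step_arm(steps=[[0,0,0.002,0,0],[0,0,0,0,0]])

```text
clock: 6.62
ee_pos: [0.4359, -0.0392, 0.0647]
ee_rot: [0.996, 0.085, 0.0, 0.0]
force: [-0.5, 0.3, 2.5]
gripper_width: 0.005
grip_force: 1.2
```

Emit:
step_arm(steps=[[0,0,0.002,0,0],[0,0,0,0,0]])

```text
clock: 6.88
ee_pos: [0.4359, -0.0391, 0.0637]
ee_rot: [0.996, 0.085, 0.0, 0.0]
force: [-0.3, 0.6, 3.5]
gripper_width: 0.002
grip_force: 1.6
```

Emit:
step_arm(steps=[[0,0,0.002,0,0],[0,0,0,0,0]])

```text
clock: 7.12
ee_pos: [0.4359, -0.0391, 0.0627]
ee_rot: [0.996, 0.085, 0.0, 0.0]
force: [-0.5, -0.1, 4.6]
gripper_width: 0.005
grip_force: 1.9
```

Emit:
step_arm(steps=[[0,0,0.0014,0,0],[0,0,0,0,0]])

```text
clock: 7.38
ee_pos: [0.4359, -0.0391, 0.062]
ee_rot: [0.996, 0.085, 0.0, 0.0]
force: [-0.7, -0.4, 5.0]
gripper_width: 0.008
grip_force: 2.1
```

Emit:
step_arm(steps=[[0,0,0.001,0,0],[0,0,0,0,0]])

```text
clock: 7.62
ee_pos: [0.436, -0.0391, 0.0618]
ee_rot: [0.996, 0.085, 0.0, 0.0]
force: [-1.8, 0.1, 8.4]
gripper_width: 0.004
grip_force: 4.2
```

Emit:
step_arm(steps=[[0,-0.003,0,0,0],[0,-0.003,0,0,0],[0,0,0,0,0]])

```text
clock: 8.0
ee_pos: [0.4357, -0.0373, 0.0618]
ee_rot: [0.996, 0.084, 0.0, 0.001]
force: [-0.5, -4.3, 7.2]
gripper_width: 0.003
grip_force: 3.5
```

Emit:
step_arm(steps=[[0,-0.002,0,0,0],[0,0,0,0,0]])

```text
clock: 8.25
ee_pos: [0.4355, -0.0364, 0.0618]
ee_rot: [0.996, 0.084, 0.0, 0.001]
force: [-0.9, -4.1, 6.6]
gripper_width: 0.006
grip_force: 3.8
```

Emit:
step_arm(steps=[[0,-0.002,0.0004,0,0],[0,0,0,0,0]])

```text
clock: 8.5
ee_pos: [0.4355, -0.0359, 0.0617]
ee_rot: [0.996, 0.084, 0.0, 0.001]
force: [-0.8, -6.0, 8.2]
gripper_width: 0.008
grip_force: 4.8
```

Emit:
step_arm(steps=[[0,-0.002,0,0,0],[0,0,0,0,0]])

```text
clock: 8.75
ee_pos: [0.4354, -0.0354, 0.0617]
ee_rot: [0.996, 0.084, 0.0, 0.001]
force: [-0.2, -6.9, 8.8]
gripper_width: 0.007
grip_force: 4.7
```

Emit:
step_arm(steps=[[0,-0.002,0,0,0],[0,0,0,0,0]])

```text
clock: 9.0
ee_pos: [0.4353, -0.034, 0.0617]
ee_rot: [0.996, 0.084, 0.001, 0.001]
force: [-0.6, -5.5, 7.5]
gripper_width: 0.003
grip_force: 4.1
```

Emit:
step_arm(steps=[[0,-0.002,0,0,0],[0,0,0,0,0]])

```text
clock: 9.25
ee_pos: [0.4352, -0.0329, 0.0617]
ee_rot: [0.996, 0.084, 0.001, 0.001]
force: [-0.3, -6.0, 7.6]
gripper_width: 0.001
grip_force: 3.9
```

Emit:
step_arm(steps=[[0,-0.002,0,0,0],[0,0,0,0,0]])

```text
clock: 9.5
ee_pos: [0.4351, -0.0318, 0.0617]
ee_rot: [0.996, 0.084, 0.001, 0.001]
force: [0.5, -5.7, 8.1]
gripper_width: 0.007
grip_force: 3.7
```

Emit:
step_arm(steps=[[0,-0.002,0,0,0],[0,0,0,0,0]])

```text
clock: 9.75
ee_pos: [0.4349, -0.0309, 0.0617]
ee_rot: [0.996, 0.084, 0.001, 0.001]
force: [1.0, -5.3, 8.3]
gripper_width: 0.008
grip_force: 3.8
```

```bash
cat >> h.py <<'E'
def shift(name):
    im=capture('side')[:,:,::-1].copy();cv2.imwrite(f'pics/{name}.png',im)
    a=cv2.imread('pics/side0.png',0)[:, :].astype(np.float32);b=cv2.cvtColor(im,cv2.COLOR_BGR2GRAY).astype(np.float32)
    # foot window (ECC translation); project 35 mm shift for scale
    c=calibration('side');K=[np.array(c[k],float) for k in('rvec','tvec','mtx','D')]
    d=np.array([-.169,.986,0]);B=np.array([.4356,-.0378,.05])
    p=cv2.projectPoints(np.array([B+.1*d,B+.135*d]),*K)[0][:,0];s=p[1]-p[0]
    y0,y1,x0,x1=226,252,340,364
    W=np.eye(2,3,dtype=np.float32)
    cc,W=cv2.findTransformECC(a[y0:y1,x0:x1],b,np.float32([[1,0,x0],[0,1,y0]]),cv2.MOTION_TRANSLATION,(3,200,1e-6),None,3)
    t=W[:,2]-[x0,y0];print('foot px',t.round(2),'scale',s.round(2),'mm',(35*(t@s)/(s@s)).round(1),'cc',round(cc,3))
E
python3 - <<'E'
from h import *
shift('s1');s=sense();print(s['force'],s['clock'])
E
```

```text
foot px [-0.43  1.01] scale [-4.01 10.75] mm 3.3 cc 0.996
[ 0.01696631 -5.93486982  8.27521519] 9.8
```

Emit:
step_arm(steps=[[0,-0.002,0,0,0],[0,-0.002,0,0,0],[0,-0.002,0,0,0],[0,0,0,0,0]])

```text
clock: 10.3
ee_pos: [0.4345, -0.0281, 0.0618]
ee_rot: [0.996, 0.084, 0.001, 0.001]
force: [1.2, -6.2, 8.0]
gripper_width: 0.004
grip_force: 3.9
```

Emit:
step_arm(steps=[[0,-0.002,0,0,0],[0,-0.002,0,0,0],[0,-0.002,0,0,0],[0,0,0,0,0]])

```text
clock: 10.8
ee_pos: [0.4342, -0.0263, 0.0618]
ee_rot: [0.996, 0.084, 0.001, 0.002]
force: [1.4, -9.8, 7.0]
gripper_width: 0.006
grip_force: 6.3
```

```bash
python3 - <<'E'
from h import *
shift('s2')
E
```

```text
foot px [-0.52  1.19] scale [-4.01 10.75] mm 4.0 cc 0.995
```

```bash
python3 - <<'E'
import cv2,numpy as np
f=lambda n:cv2.resize(cv2.imread(f'pics/{n}.png')[190:260,325:395],None,fx=5.7,fy=8,interpolation=2)
cv2.imwrite('pics/g.png',cv2.hconcat([f('side0'),f('s2')]))
E
```

```text
(no output)
```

View pics/g.png

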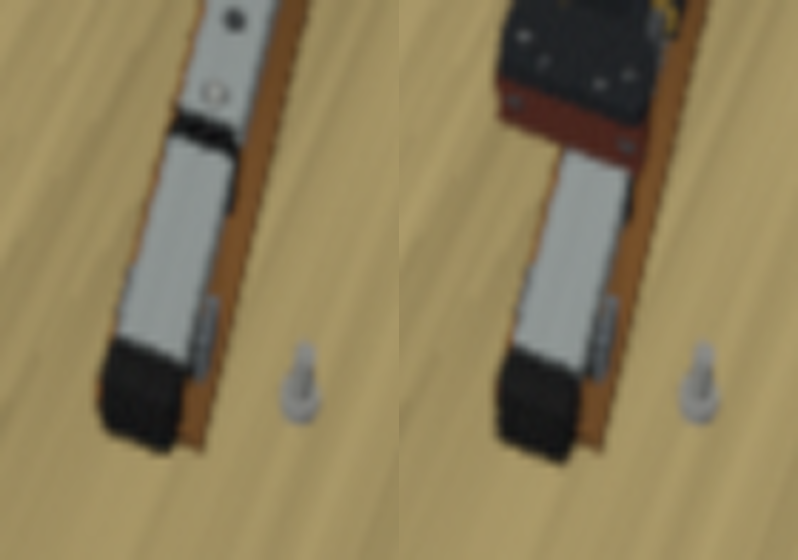

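Emit:
step_arm(steps=[[0,-0.002,0,0,0],[0,0,0,0,0]])

```text
clock: 11.1
ee_pos: [0.4341, -0.0261, 0.0618]
ee_rot: [0.997, 0.083, 0.001, 0.002]
force: [2.0, -12.6, 6.7]
gripper_width: 0.01
grip_force: 7.2
```

Emit:
step_arm(steps=[[0,-0.002,0,0,0],[0,0,0,0,0]])

```text
clock: 11.35
ee_pos: [0.4341, -0.0258, 0.0618]
ee_rot: [0.997, 0.083, 0.001, 0.002]
force: [3.2, -14.8, 5.7]
gripper_width: 0.007
grip_force: 8.5
```

Emit:
step_arm(steps=[[0,-0.0014,0,0,0],[0,0,0,0,0]])

```text
clock: 11.6
ee_pos: [0.4339, -0.0244, 0.0618]
ee_rot: [0.997, 0.083, 0.001, 0.002]
force: [0.4, -7.0, 8.2]
gripper_width: 0.004
grip_force: 7.3
```

```bash
python3 - <<'E'
from h import *
shift('s3');s=sense();print(s['force'],s['ee_pos'])
E
```

```text
foot px [-0.74  1.76] scale [-4.01 10.75] mm 5.8 cc 0.992
[ 0.52102375 -5.35975121  7.47870535] [ 0.43369977 -0.02352859  0.06176988]
```

Emit:
step_arm(steps=[[0,-0.002,-0.0008,0,0],[0,-0.003,0,0,0],[0,-0.003,0,0,0],[0,-0.003,0,0,0],[0,-0.003,0,0,0],[0,-0.003,0,0,0],[0,-0.003,0,0,0],[0,0,0,0,0]])

```text
clock: 12.65
ee_pos: [0.4316, -0.0121, 0.0618]
ee_rot: [0.996, 0.084, 0.001, 0.001]
force: [1.3, -4.6, 4.0]
gripper_width: 0.005
grip_force: 5.4
```

```bash
python3 - <<'E'
from h import *
shift('s4');s=sense();print(s['force'],s['ee_pos'])
E
```

```text
foot px [-2.49  5.66] scale [-4.01 10.75] mm 18.8 cc 0.969
[ 2.21538398 -5.46554039  3.1832865 ] [ 0.43163151 -0.01195731  0.06181268]
```

Emit:
step_arm(steps=[[0,-0.003,-0.0002,0,0],[0,-0.003,0,0,0],[0,-0.003,0,0,0],[0,-0.003,0,0,0],[0,-0.003,0,0,0],[0,-0.003,0,0,0],[0,-0.003,0,0,0],[0,0,0,0,0]])

```text
clock: 13.7
ee_pos: [0.4296, -0.0004, 0.0618]
ee_rot: [0.996, 0.085, 0.0, -0.0]
force: [1.0, -1.1, 2.4]
gripper_width: 0.005
grip_force: 3.8
```

```bash
python3 - <<'E'
from h import *
shift('s5');s=sense();print(s['force'],s['ee_pos'],s['qpos'])
E
```

```text
Traceback (most recent call last):
  File "h.py", line 23, in shift
    cc,W=cv2.findTransformECC(a[y0:y1,x0:x1],b,np.float32([[1,0,x0],[0,1,y0]]),cv2.MOTION_TRANSLATION,(3,200,1e-6),None,3)
         ~~~~~~~~~~~~~~~~~~~~^^^^^^^^^^^^^^^^^^^^^^^^^^^^^^^^^^^^^^^^^^^^^^^^^^^^^^^^^^^^^^^^^^^^^^^^^^^^^^^^^^^^^^^^^^^^^
cv2.error: OpenCV(4.12.0) /io/opencv/modules/video/src/ecc.cpp:589: error: (-7:Iterations do not converge) The algorithm stopped before its convergence. The correlation is going to be minimized. Images may be uncorrelated or non-overlapped in function 'findTransformECC'
```

Emit:
step_arm(steps=[[0,-0.002,0,0,0],[0,-0.002,0,0,0],[0,0,0,0,0]])

```text
clock: 14.12
ee_pos: [0.4291, 0.0023, 0.0618]
ee_rot: [0.996, 0.085, 0.0, -0.0]
force: [2.6, 1.3, 3.3]
gripper_width: 0.006
grip_force: 1.6
```

Emit:
step_arm(steps=[[0,-0.002,0,0,0],[0,0,0,0,0]])

```text
clock: 14.38
ee_pos: [0.4289, 0.0027, 0.0618]
ee_rot: [0.996, 0.085, 0.0, -0.0]
force: [2.4, 0.5, 2.2]
gripper_width: 0.004
grip_force: 1.4
```

Emit:
step_arm(steps=[[0,-0.002,0,0,0],[0,0,0,0,0]])

```text
clock: 14.62
ee_pos: [0.4287, 0.0032, 0.0618]
ee_rot: [0.996, 0.085, 0.0, 0.0]
force: [2.8, -1.6, 2.4]
gripper_width: 0.004
grip_force: 1.7
```

Emit:
step_arm(steps=[[0,-0.001,0,0,0],[0,0,0,0,0]])

```text
clock: 14.88
ee_pos: [0.4286, 0.0038, 0.0618]
ee_rot: [0.996, 0.085, 0.0, 0.0]
force: [3.2, -2.5, 2.4]
gripper_width: 0.003
grip_force: 1.8
```

Emit:
step_arm(steps=[[0,-0.002,0,0,0],[0,0,0,0,0]])

```text
clock: 15.12
ee_pos: [0.4284, 0.005, 0.0618]
ee_rot: [0.996, 0.085, 0.0, -0.0]
force: [2.7, -1.6, 2.6]
gripper_width: 0.0
grip_force: 1.9
```

Emit:
step_arm(steps=[[0,-0.002,0,0,0],[0,0,0,0,0]])

```text
clock: 15.38
ee_pos: [0.4283, 0.0055, 0.0618]
ee_rot: [0.996, 0.085, 0.0, 0.0]
force: [3.8, -3.8, 2.8]
gripper_width: 0.005
grip_force: 2.7
```

Emit:
step_arm(steps=[[0,-0.002,0,0,0],[0,0,0,0,0]])

```text
clock: 15.62
ee_pos: [0.4282, 0.0058, 0.0618]
ee_rot: [0.996, 0.084, 0.0, 0.001]
force: [4.6, -4.9, 2.0]
gripper_width: 0.005
grip_force: 3.7
```

Emit:
step_arm(steps=[[0,-0.002,0,0,0],[0,0,0,0,0]])

```text
clock: 15.88
ee_pos: [0.4281, 0.0061, 0.0618]
ee_rot: [0.996, 0.084, 0.0, 0.001]
force: [5.7, -8.5, 2.1]
gripper_width: 0.004
grip_force: 4.8
```

Emit:
step_arm(steps=[[0,0.006,-0.001,0,0],[0,0.004,-0.01,0,0],[0,0,-0.04,0,0],[0,0.05,-0.06,0,0],[0,0.1,-0.06,0,0],[0,0.1,0,0,0],[0,0.1,0,0,0],[0,0.1,0,0,0]])

```text
clock: 16.88
ee_pos: [0.4659, -0.2195, 0.1472]
ee_rot: [0.996, 0.085, -0.001, -0.001]
force: [0.6, 0.3, 0.2]
gripper_width: 0.003
grip_force: 0.0
```

Emit:
step_arm(steps=[[0,0.1,0,0,0],[0,0,0,0,0]])

```text
clock: 17.12
ee_pos: [0.4739, -0.2715, 0.1468]
ee_rot: [0.997, 0.082, -0.001, 0.0]
force: [-0.5, 1.1, -0.2]
gripper_width: 0.006
grip_force: 0.0
```

```bash
python3 - <<'E'
from h import *
a=capture('side')[130:270,270:470,::-1];b=capture('top')[195:265,280:380,::-1]
cv2.imwrite('pics/i.png',cv2.vconcat([cv2.resize(x,(600,h),interpolation=2) for x,h in((a[50:],270),(b,330))]))
E
```

```text
(no output)
```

View pics/i.png

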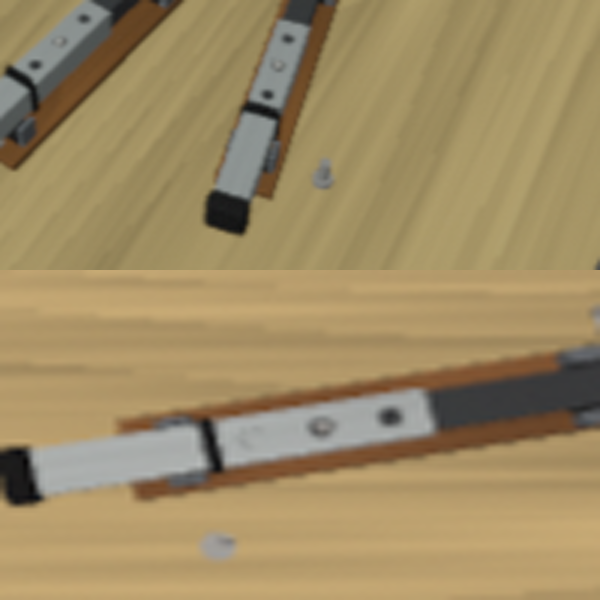

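The picture shows the short leg's button standing in the middle hole, side view at about (278, 65) and top view at about (322, 427). There is one free hole on each side, the same as the long leg, and the gripper is clear.

```bash
python3 -c "
from plant import *
print(close_job())"
```

```text
the job is handed in; nothing more can be done
None
```

The short leg is one hole longer: its button stands in the middle hole like the long leg's and held against about a 10 N push, and the job was handed in at about 17 s. I judged the button fully up from the pictures and that push rather than a direct reading. The hardest push on the leg I read was about 16 N.

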